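Pack the insulated meal carrier with the lidded lunch dishes

TASK

A lunch is going out to the nursery class: put each of the four lidded dishes (soup cup, sauce pot, square dessert dish, oblong salad dish) into the foam recess of the insulated carrier that is made for its shape and size, seated level on the bottom of the recess. Keep the filled dishes upright while you carry them, so that nothing spills, and leave the two open, empty dishes standing where they are.

Things in the scene. Friction and masses are not known exactly. Their poses are not given: they have to be found in the camera images.
- soup_cup: LIDDED soup cup, white, round, 80 mm across (86 mm over the lid rim). White lid fixed to the dish, with an upright dark grey round knob, 25 mm across and 22 mm tall, at the middle of the lid. Lid top 56 mm and knob top 78 mm above the origin. Origin: centre of the underside, z up. Weight 0.18 to 0.37 kg. Starts on the cart top (z = 0).
- sauce_pot: LIDDED sauce pot, white, round, the smallest, 52 mm across (58 mm over the lid rim). White lid fixed to the dish, with an upright dark grey round knob, 25 mm across and 22 mm tall, at the middle of the lid. Lid top 40 mm and knob top 62 mm above the origin. Origin: centre of the underside, z up. Weight 0.06 to 0.13 kg. Starts on the cart top (z = 0).
- dessert_dish: LIDDED dessert dish, white, square with rounded corners, 68 x 68 mm (74 x 74 over the lid rim). White lid fixed to the dish, with a dark grey upright grip bar at its middle, 44 x 14 mm, 22 mm tall, its length along x (take it across the 14 mm). Lid top 48 mm and bar top 70 mm above the origin. x and y run along the sides. Origin: centre of the underside, z up. Weight 0.12 to 0.24 kg. Starts on the cart top (z = 0).
- salad_dish: LIDDED salad dish, white, oblong with rounded corners, 94 x 58 mm (100 x 64 over the lid rim), x along its long side. White lid fixed to the dish, with a dark grey upright grip bar at its middle, 44 x 14 mm, 22 mm tall, its length along x (take it across the 14 mm). Lid top 44 mm and bar top 66 mm above the origin. Origin: centre of the underside, z up. Weight 0.13 to 0.27 kg. Starts on the cart top (z = 0).
- open_soup_cup: OPEN, empty soup cup without a lid, white, round, 80 mm across, 52 mm tall; it does not belong in the carrier. Origin: centre of the underside, z up. Weight 0.16 kg. Starts on the cart top (z = 0).
- open_dessert_dish: OPEN, empty dessert dish without a lid, white, square, 68 x 68 mm, 44 mm tall; it does not belong in the carrier. Origin: centre of the underside, z up. Weight 0.12 kg. Starts on the cart top (z = 0).
- soup_insert: Foam block with the large round recess, 88 mm across, for the soup cup. Grey block 114 x 98 x 34 mm, fixed; four lie 2 x 2 in a dark carrier (rim 56 mm above the cart top), any block at any place. Origin: centre of its underside, 12 mm above the cart top; z up, x along its long side. Recess centred, 24 mm deep: flat floor 10 mm and block top 34 mm above the origin.
- sauce_insert: Foam block with the small round recess, 60 mm across, for the sauce pot. Grey block 114 x 98 x 34 mm, fixed; four lie 2 x 2 in a dark carrier (rim 56 mm above the cart top), any block at any place. Origin: centre of its underside, 12 mm above the cart top; z up, x along its long side. Recess centred, 24 mm deep: flat floor 10 mm and block top 34 mm above the origin.
- dessert_insert: Foam block with the square recess, 76 x 76 mm, sides along the block's sides, for the dessert dish. Grey block 114 x 98 x 34 mm, fixed; four lie 2 x 2 in a dark carrier (rim 56 mm above the cart top), any block at any place. Origin: centre of its underside, 12 mm above the cart top; z up, x along its long side. Recess centred, 24 mm deep: flat floor 10 mm and block top 34 mm above the origin.
- salad_insert: Foam block with the oblong recess, 102 x 66 mm, its length along the block's x axis, for the salad dish (either way round). Grey block 114 x 98 x 34 mm, fixed; four lie 2 x 2 in a dark carrier (rim 56 mm above the cart top), any block at any place. Origin: centre of its underside, 12 mm above the cart top; z up, x along its long side. Recess centred, 24 mm deep: flat floor 10 mm and block top 34 mm above the origin.
Mind the look-alikes: they are no part of the job. Leave any red look-alike of the soup_cup alone.

How it is judged:
At the end, for the whole second after the job is handed in: Each lidded dish stands in the recess of its own foam block: within 10 mm of the block's centre, its underside within 3 mm of the recess floor, level within 0.08 rad, released and at rest; both open dishes stand upright within 25 mm of where they were (horizontal distance between soup_cup and soup_insert below 0.01 m and z of soup_cup in the frame of soup_insert between 0.005 and 0.013 m and angle between each of soup_cup, sauce_pot, dessert_dish, salad_dish's own z axis and vertical below 0.08 rad and linear speed of each of soup_cup, sauce_pot, dessert_dish, salad_dish below 0.02 m/s and angular speed of each of soup_cup, sauce_pot, dessert_dish, salad_dish below 0.2 rad/s and horizontal distance between sauce_pot and sauce_insert below 0.01 m and z of sauce_pot in the frame of sauce_insert between 0.005 and 0.013 m and horizontal distance between dessert_dish and dessert_insert below 0.01 m and z of dessert_dish in the frame of dessert_insert between 0.005 and 0.013 m and horizontal distance between salad_dish and salad_insert below 0.01 m and z of salad_dish in the frame of salad_insert between 0.005 and 0.013 m and distance of each of open_soup_cup, open_dessert_dish from where it was at the start of the episode below 0.025 m and angle between each of open_soup_cup, open_dessert_dish's own z axis and vertical below 0.1 rad); the robot touches nothing.
It fails at once if a filled, lidded dish was tipped by more than about 30 degrees, so its food would spill (angle between any of soup_cup, sauce_pot, dessert_dish, salad_dish's own z axis and vertical above 0.52 rad).
It fails at once if an open, empty dish was moved by more than 25 mm or tipped (distance of any of open_soup_cup, open_dessert_dish from where it was at the start of the episode above 0.025 m or angle between any of open_soup_cup, open_dessert_dish's own z axis and vertical above 0.3 rad).
It also fails if it takes over 99 s, if anything falls off the work surface, if the arm or the gripper's body presses on something with over 40 N, if the wrist force passes 120 N, or if a joint passes its speed limit or range.

ROBOT

A 7-joint arm with a two-finger parallel gripper is mounted at the origin on a cart in front of the work surface, level with it; the furniture and walls round the work are solid. World frame = base frame: x ahead of the robot, y to its left, z up, the work surface at z = 0. Lengths are in m, angles in rad, forces in N, time in s.
With the tool pointing down it reaches from about 0.35 to 0.9 m from the base axis. Payload 19.9 kg.
Tool frame: the origin (TCP) lies midway between the tips of the shut fingers; the grasp point (between the pads) lies 19 mm behind it; z points along the fingers, y is the direction in which the jaws open and shut (so a half turn about z gives the same grasp; the last joint's range is limited). The gripper opens to 85 mm and grips with 20 to 120 N. Pads are 22 mm wide; open, the fingers measure 114 mm over their backs; the gripper's body (76 mm by 85 mm) begins 54 mm behind the grasp point. The pads swing forward as they close: fully open they stand 13 mm farther back than shut.
Start: joints at [-1.218, 0.417, -0.01, 1.614, 0.005, 1.111, -0.053], TCP at [0.24, 0.577, 0.231] pointing down, gripper open.
Joint ranges: [-2.81, 2.81], [-0.39, 2.02], [-1.27, 1.25], [0.06, 2.57], [-1.19, 4.33], [0.19, 2], [-2.82, 2.82]. Speed limits (rad/s): [1.89, 1.89, 2.39, 2.39, 3.01, 3.01, 3.01].

INTERFACE

Orientations are given as a unit quaternion [x, y, z, w].
In Python, from station import bot gives the robot as it stands. Calls block until the motion is done:
- bot.move_pose(position, orientation): joint-space move of the TCP to a pose.
- bot.move_straight(position, ori=None, velocity=0.15): straight line of the TCP; ori=None keeps the orientation; velocity is the mean speed in m/s.
- bot.goto_joints(angles): joint-space move.
- bot.move_gripper(opening, grasp_force=None): finger opening in m; grasp_force is the grip in N (None keeps the last); returns when the fingers have stopped.
- bot.pause(seconds).
- bot.inverse_kinematics(position, orientation): joint angles nearest the present ones, or None.
- bot.camera(name): name is "side" or "top" or "wrist"; returns the picture (420x560x3 uint8, red, green, blue); there is no depth.
- bot.camera_info(name): a dict with "intrinsics" (3x3 intrinsics, pixels), "camera_from_world" (4x4, takes a point from world to camera coordinates); the wrist camera has in their place "mount" (4x4, takes a point from camera to tool coordinates, whose origin is the TCP and whose axes are the flange's). Camera axes: x right, y down, z forward; pixel columns grow to the right and rows downward; lengths in m; the calibration is good to about 2 mm. A picture is of the moment at which its call begins: read the wrist's pose just before it. camera_info takes no time and is no camera call.
A pose or a line that the arm cannot do raises bot.MotionError and nothing moves.
- bot.finish_job(): hands the job in, once; it reports no verdict.
Readings, each from a call of its own:
- bot.read_time_s(): time.
- bot.read_joints(): joint angles.
- bot.read_joint_velocities(): joint speeds.
- bot.read_tau(): joint torques, N m.
- bot.read_tool_pos(): TCP position.
- bot.read_ee_rot(): TCP orientation.
- bot.read_ft_force(): force on the tool from outside, world axes, zero at the start.
- bot.read_torque(): the same for the moment, N m.
- bot.read_width(): finger opening in m.
Only numpy, scipy, OpenCV 4.12 (cv2) and the standard library are available. Lean on these libraries where they do the work, as an engineer would, in place of code of your own. Each camera call takes 0.05 s, during which the arm holds its last target. There are 200 camera calls.

## Working session

There is one attempt and no reset: what is moved stays moved. The work goes in short steps, each a Python script; the robot and the scene stay as the last script left them, time stands still between calls to the robot, and variables do not carry over. Pictures are saved under pics/ and viewed, about 12 in all and at most 16, crops included, and the job is handed in when it is done.

```bash
ls; mkdir -p pics; python3 - <<'E'
from station import bot
import cv2,numpy as np
np.set_printoptions(precision=4,suppress=True)
for n in ("top","side"):
    im=bot.camera(n); cv2.imwrite(f"pics/{n}0.png",im[:,:,::-1]); i=bot.camera_info(n); print(n,i)
print(bot.camera_info("wrist"), bot.read_time_s(), bot.read_tool_pos(), bot.read_ee_rot())
E
```

```text
pics
top {'intrinsics': array([[482.6113,   0.    , 286.8252],
       [  0.    , 482.6113, 215.1195],
       [  0.    ,   0.    ,   1.    ]]), 'camera_from_world': array([[-0.0061, -0.9998,  0.0194, -0.0093],
       [-0.9893,  0.0032, -0.1458,  0.5753],
       [ 0.1457, -0.0201, -0.9891,  1.2638],
       [ 0.    ,  0.    ,  0.    ,  1.    ]])}
side {'intrinsics': array([[409.4714,   0.    , 279.8873],
       [  0.    , 409.4714, 201.08  ],
       [  0.    ,   0.    ,   1.    ]]), 'camera_from_world': array([[ 0.9028, -0.43  , -0.0051, -0.4947],
       [-0.2468, -0.5085, -0.8249,  0.1756],
       [ 0.3521,  0.746 , -0.5652,  0.9649],
       [ 0.    ,  0.    ,  0.    ,  1.    ]])}
{'intrinsics': array([[340.8966,   0.    , 283.6298],
       [  0.    , 340.8966, 213.8765],
       [  0.    ,   0.    ,   1.    ]]), 'mount': array([[-0.0006, -0.9529, -0.3032,  0.0777],
       [ 1.    , -0.0006, -0.0001,  0.0003],
       [-0.0001, -0.3032,  0.9529, -0.143 ],
       [ 0.    ,  0.    ,  0.    ,  1.    ]])} 0.1 [0.2397 0.5769 0.2307] [ 0.1956  0.9807 -0.0006 -0.0001]
```

View pics/top0.png

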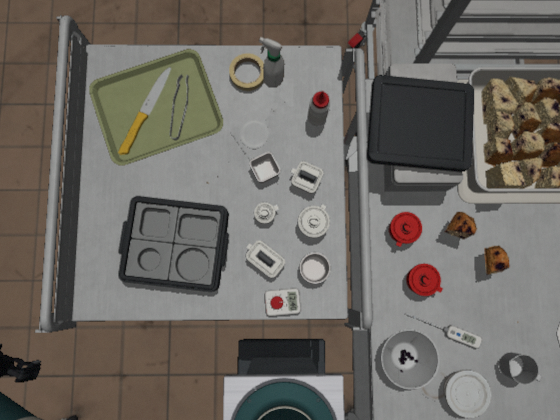

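View pics/side0.png

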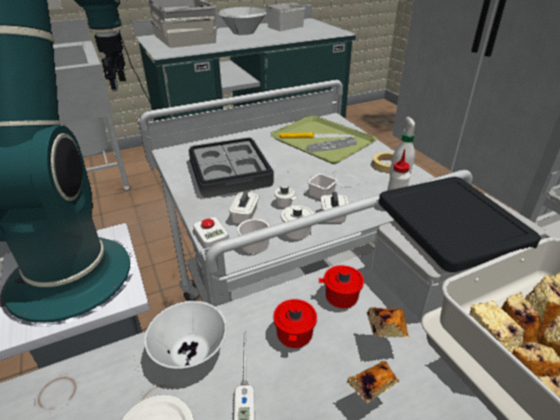

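Top view: carrier at (175,244). Lidded candidates with dark handles: soup cup (313,221), sauce pot (265,212), dessert dish (308,177) and salad dish (265,259). Look-alikes: open soup cup (314,268), open dessert dish (264,168), red pots (406,229) and (424,280) on the other counter, a flat plate at (254,134), and a box with a red button (283,302). I'll check the choice in one enlarged crop.

```bash
cat > h.py <<'E'
from station import bot
import cv2,numpy as np
from scipy.spatial.transform import Rotation as R
np.set_printoptions(precision=4,suppress=True)
def snap(n):
    i=bot.camera_info(n)
    if n=="wrist":
        T=np.eye(4); T[:3,3]=bot.read_tool_pos(); T[:3,:3]=R.from_quat(bot.read_ee_rot()).as_matrix()
        W=T@i["mount"]
    else: W=np.linalg.inv(i["camera_from_world"])
    return bot.camera(n),i["intrinsics"],W
def cast(uv,z,K,W):
    uv=np.atleast_2d(np.asarray(uv,float)); d=np.c_[uv,np.ones(len(uv))]@np.linalg.inv(K).T@W[:3,:3].T
    return W[:3,3]+d*((z-W[2,3])/d[:,2])[:,None]
def proj(P,K,W):
    c=(np.atleast_2d(P)-W[:3,3])@W[:3,:3]@K.T
    return c[:,:2]/c[:,2:]
def down(yaw):  # tool z down; jaw axis (y) at world angle yaw
    y=np.array([np.cos(yaw),np.sin(yaw),0]); z=np.array([0,0,-1.]); x=np.cross(y,z)
    return R.from_matrix(np.c_[x,y,z]).as_quat()
E
python3 - <<'E'
from h import *
im=cv2.imread("pics/top0.png"); c=im[155:300,115:335]; cv2.imwrite("pics/topcrop.png",cv2.resize(c,None,fx=3.6,fy=3.6,interpolation=cv2.INTER_CUBIC))
i=bot.camera_info("top");K=i["intrinsics"];W=np.linalg.inv(i["camera_from_world"])
for n,uv,z in [("soup",(313,221),.07),("sauce",(265,212),.055),("dess",(308,177),.06),("salad",(265,259),.055),("osoup",(314,268),.05),("odess",(264,168),.044),("TL",(157,222),.046),("TR",(200,223),.046),("BL",(149,259),.046),("BR",(192,263),.046),("railR",(358,200),.1)]: print(n,cast(uv,z,K,W)[0])
cc=np.array([[133,200],[228,205],[217,290],[122,283]]);print(cast(cc,.056,K,W))
E
```

```text
soup [ 0.5552 -0.0806  0.07  ]
sauce [0.582  0.0467 0.055 ]
dess [ 0.6766 -0.0695  0.06  ]
salad [0.4564 0.0467 0.055 ]
osoup [ 0.4322 -0.083   0.05  ]
odess [0.7056 0.0498 0.044 ]
TL [0.5572 0.336  0.046 ]
TR [0.5541 0.2212 0.046 ]
BL [0.4584 0.3538 0.046 ]
BR [0.4473 0.2401 0.046 ]
railR [ 0.6059 -0.1965  0.1   ]
[[0.6154 0.3993 0.056 ]
 [0.6011 0.1458 0.056 ]
 [0.3762 0.1718 0.056 ]
 [0.3958 0.419  0.056 ]]
```

View pics/topcrop.png

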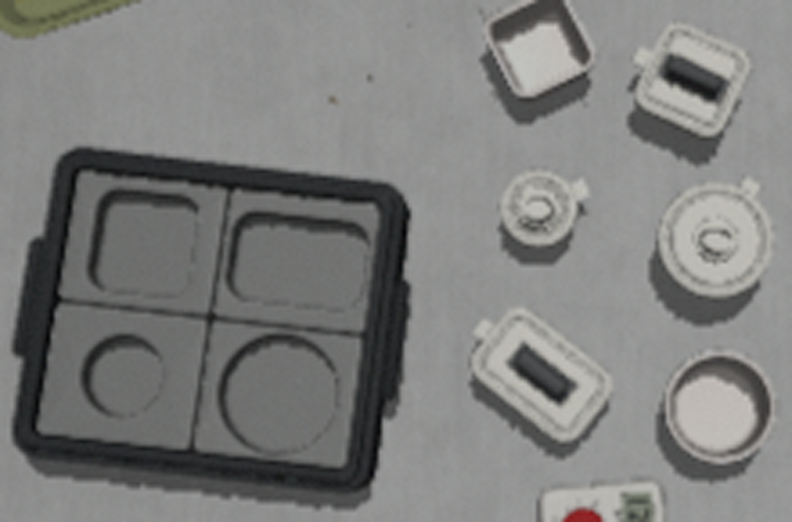

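The crop fixes the recesses: square TL (157,222), oblong TR (200,223), small round BL (149,259), large round BR (192,263). The four lidded dishes are confirmed by their bars and knobs. Next I take closer wrist views of the carrier and the dishes.

```bash
python3 - <<'E'
from h import *
import pickle
D={}
for n,p in [("carrier",[0.45,0.285,0.27]),("dishes",[0.50,-0.01,0.27])]:
    bot.move_pose(p,down(np.pi/2)); bot.pause(.2)
    im,K,W=snap("wrist"); cv2.imwrite(f"pics/w_{n}.png",im[:,:,::-1]); D[n]=(im,K,W)
    print(n,bot.read_tool_pos(),bot.read_time_s(),bot.read_joints())
pickle.dump(D,open("d.pkl","wb"))
E
```

```text
carrier [0.4497 0.2856 0.2698] 1.7083 [-0.6946  0.2153  0.0825  1.8005 -0.0195  1.1268  0.9662]
dishes [ 0.5001 -0.0092  0.2699] 3.1083 [-0.3109  0.1557  0.2988  1.8805 -0.051   1.1128  1.5792]
```

View pics/w_carrier.png

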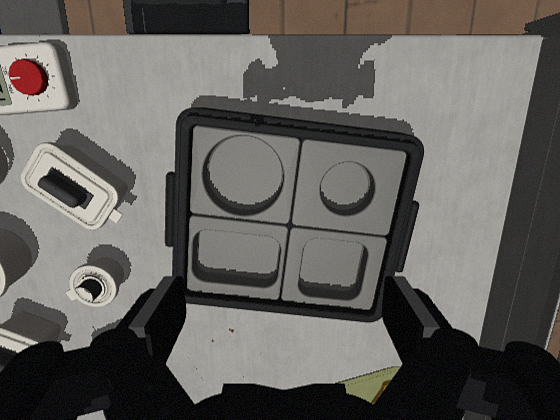

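View pics/w_dishes.png

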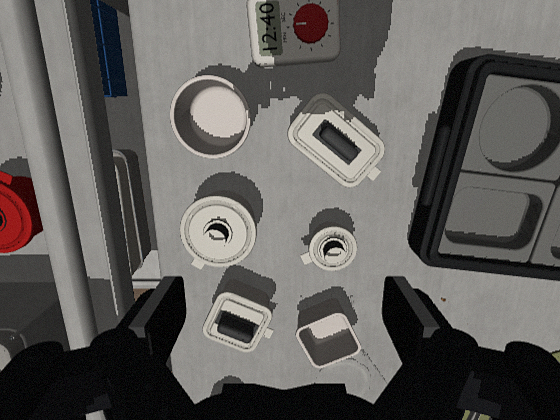

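The wrist views show everything well: carrier seam crossing near (290,221), and each lid in full. To remove parallax, I place the camera straight over each thing in turn (its nadir pixel is about (283,105)).

```bash
cat > views.py <<'E'
from h import *
import pickle
P={"dessert":(.6766,-.0695),"soup":(.5552,-.0806),"salad":(.4564,.0467),"sauce":(.582,.0467),"carrier":(.505,.285)}
D={};tiles=[]
for n,p in P.items():
    bot.move_pose([p[0]+.078,p[1],.19 if n!="carrier" else .25],down(np.pi/2)); bot.pause(.2)
    im,K,W=snap("wrist"); D[n]=(im,K,W)
    c=proj([*p,.05],K,W)[0]; print(n,c,bot.read_time_s())
    x,y=int(c[0]),int(c[1]); cr=im[max(y-90,0):y+110,max(x-130,0):x+130]
    tiles.append(cv2.resize(cr[:,:,::-1],(390,300)))
pickle.dump(D,open("d2.pkl","wb"))
tiles[4:]=[] 
cv2.imwrite("pics/tiles.png",np.vstack([np.hstack(tiles[:2]),np.hstack(tiles[2:])]))
cv2.imwrite("pics/car2.png",D["carrier"][0][:,:,::-1])
E
python3 views.py
```

```text
dessert [282.6034 104.7323] 4.4167
soup [283.0201 103.9458] 5.225
salad [284.1843 104.2007] 6.1583
sauce [283.0448 105.4606] 6.975
carrier [284.793  104.2622] 8.2333
```

View pics/tiles.png

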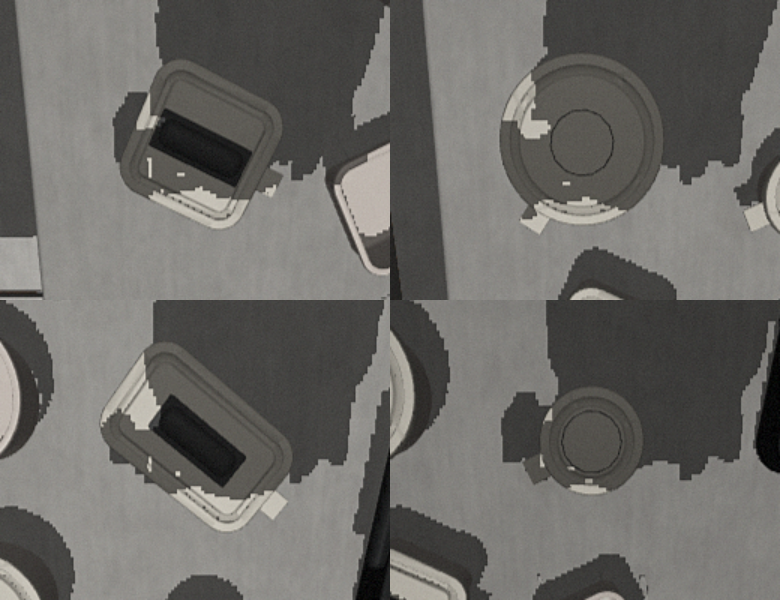

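View pics/car2.png

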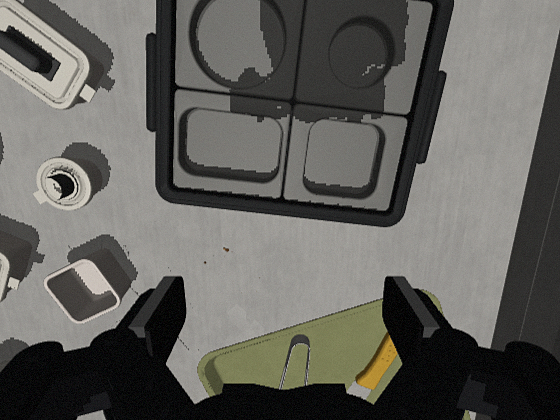

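The tiles show the four dishes from straight above: bars dark, round lids centred near the nadir pixel, all under the gripper's shadow. The carrier seam crossing is near (294,103) here. I measure the lids by their warm tint, the bars by darkness and the seams as dark lines.

```bash
cat > meas.py <<'E'
from h import *
import pickle
D=pickle.load(open("d2.pkl","rb")); D1=pickle.load(open("d.pkl","rb"))
H={"dessert":(.048,.070),"soup":(.056,.078),"salad":(.044,.066),"sauce":(.040,.062)}
for n,(hl,hk) in H.items():
    im,K,W=D[n]; b=cv2.GaussianBlur(im,(3,3),0).astype(int); s=b.max(2)
    warm=(((b[...,0]-b[...,2])*100>5*s)&(s>45)).astype(np.uint8)
    warm=cv2.morphologyEx(cv2.morphologyEx(warm,cv2.MORPH_CLOSE,np.ones((3,3))),cv2.MORPH_OPEN,np.ones((11,11)))
    cs=[c for c in cv2.findContours(warm,cv2.RETR_EXTERNAL,cv2.CHAIN_APPROX_NONE)[0] if cv2.pointPolygonTest(cv2.convexHull(c),(283.,105.),False)>0]
    if not cs: print(n,"no lid",b[105,283],b[60,330],b[110,310]);continue
    c=max(cs,key=cv2.contourArea); w=cast(c[:,0],hl,K,W)[:,:2].astype(np.float32)
    r=cv2.minAreaRect(w); (cc,rad)=cv2.minEnclosingCircle(w); print(n,"lid rect",np.array(r[0]),np.array(r[1]),r[2],"circ",np.array(cc),rad*2)
    if n in("dessert","salad"):
        m=np.zeros(s.shape,np.uint8); m[(s<45)]=1; m[:40]=0;m[180:]=0
        cs=cv2.findContours(m,cv2.RETR_EXTERNAL,cv2.CHAIN_APPROX_NONE)[0]; cs=[c for c in cs if cv2.pointPolygonTest(c,(283.,105.),True)>-15]
        c=max(cs,key=cv2.contourArea); r=cv2.minAreaRect(cast(c[:,0],hk,K,W)[:,:2].astype(np.float32))
        print("  bar",np.array(r[0]),np.array(r[1]),r[2])
    else:
        g=cv2.cvtColor(im,cv2.COLOR_RGB2GRAY); h=cv2.HoughCircles(g,cv2.HOUGH_GRADIENT,1,200,param1=60,param2=12,minRadius=15,maxRadius=24)
        h2=cv2.HoughCircles(g[40:170,220:350],cv2.HOUGH_GRADIENT,1,200,param1=60,param2=10,minRadius=16,maxRadius=23)[0,0]+[220,40,0]
        p=cast(h2[:2],hk,K,W)[0]; print("  knob",h2,p)
# seams
for tag,(im,K,W) in {"car1":D1["carrier"],"car2":D["carrier"]}.items():
    g=cv2.cvtColor(im,cv2.COLOR_RGB2GRAY).astype(float)
    a=lambda th:np.array([np.cos(th),np.sin(th)])
    o0=np.array([.505,.285])if tag=="x" else cast((290,221) if tag=="car1" else (294,103),.046,K,W)[0,:2]
    def line(d,nrm,o,L):
        pts=[]
        for t in np.linspace(-L,L,81):
            q=np.linspace(-.008,.008,65); X=o+t*d+q[:,None]*nrm
            uv=proj(np.c_[X,np.full(65,.046)],K,W).astype(np.float32)
            v=cv2.remap(g.astype(np.float32),uv[:,:1],uv[:,1:],cv2.INTER_LINEAR)[:,0]
            if uv[:,1].min()<2 or abs(t)<.006: continue
            wt=np.clip(np.median(v)*.85-v,0,None)
            if wt.sum()>0: pts.append(X[np.argmin(v)])
        vx,vy,x,y=cv2.fitLine(np.array(pts,np.float32),cv2.DIST_HUBER,0,1e-4,1e-4).ravel(); return np.array([vx,vy]),np.array([x,y]),len(pts)
    th=np.deg2rad(-94); 
    for it in range(4):
        d1=a(th);d2=a(th+np.pi/2)
        l1,p1,n1=line(d1,d2,o0,.09); l2,p2,n2=line(d2,d1,o0,.075 if tag=="car1" else .06)
        s=np.linalg.solve(np.c_[l1,-l2],p2-p1); o0=p1+s[0]*l1
        a1=np.arctan2(*(l1*np.sign(l1@d1))[::-1]);a2=np.arctan2(*(l2*np.sign(l2@d2))[::-1]); th=a1
    print(tag,"cross",o0,"dirs",np.rad2deg([a1,a2]),n1,n2)
E
python3 meas.py
```

```text
dessert lid rect [ 0.6833 -0.0638] [0.0873 0.0768] 64.10305786132812 circ [ 0.6824 -0.0669] 0.09411796927452087
  bar [ 0.6823 -0.0675] [0.0478 0.0186] 64.6585464477539
soup lid rect [ 0.5584 -0.0822] [0.0857 0.0856] 3.46750545501709 circ [ 0.5625 -0.0842] 0.09740204364061356
  knob [280.5 108.5  21.3] [ 0.5584 -0.0824  0.078 ]
salad lid rect [0.4613 0.0523] [0.1107 0.0688] 51.57285690307617 circ [0.4609 0.0509] 0.11359763890504837
  bar [0.4593 0.0475] [0.0474 0.0188] 51.507564544677734
sauce lid rect [0.5838 0.0488] [0.0637 0.0602] 76.98043823242188 circ [0.5847 0.044 ] 0.07356463372707367
  knob [286.5 112.5  22.4] [0.5871 0.0493 0.062 ]
car1 cross [0.5021 0.2928] dirs [-96.986   -6.8861] 76 74
car2 cross [0.5025 0.2927] dirs [-96.8973  -6.5673] 76 73
```

The bar and knob centres agree with the lids. The tabs biased some of the lid rects, so I clean those with a larger opening and overlay the predicted recess and handle outlines as a check.

```bash
cat > geo.py <<'E'
import numpy as np
C=np.array([.5023,.2928]); TH=np.deg2rad(83.15)
ux=np.array([np.cos(TH),np.sin(TH)]); uy=np.array([ux[1],-ux[0]])
INS={"dessert":C+.0573*ux+.0493*uy,"salad":C-.0573*ux+.0493*uy,"sauce":C+.0573*ux-.0493*uy,"soup":C-.0573*ux-.0493*uy}
E
python3 - <<'E'
from h import *
from geo import *
import pickle
D=pickle.load(open("d2.pkl","rb")); D1=pickle.load(open("d.pkl","rb"))
H={"dessert":.048,"soup":.056,"salad":.044,"sauce":.040}
for n,hl in H.items():
    im,K,W=D[n]; b=cv2.GaussianBlur(im,(3,3),0).astype(int); s=b.max(2)
    warm=(((b[...,0]-b[...,2])*100>5*s)&(s>45)).astype(np.uint8); warm[200:]=0
    warm=cv2.morphologyEx(warm,cv2.MORPH_CLOSE,np.ones((3,3)))
    cs=cv2.findContours(warm,cv2.RETR_EXTERNAL,cv2.CHAIN_APPROX_NONE)[0]
    c=max([c for c in cs if cv2.pointPolygonTest(cv2.convexHull(c),(283.,105.),False)>0],key=cv2.contourArea)
    m=np.zeros_like(warm); cv2.drawContours(m,[cv2.convexHull(c)] if 0 else [c],-1,1,-1)
    m=cv2.morphologyEx(m,cv2.MORPH_OPEN,cv2.getStructuringElement(cv2.MORPH_ELLIPSE,(35,35)))
    c=max(cv2.findContours(m,cv2.RETR_EXTERNAL,cv2.CHAIN_APPROX_NONE)[0],key=cv2.contourArea)
    r=cv2.minAreaRect(cast(c[:,0],hl,K,W)[:,:2].astype(np.float32)); print(n,np.array(r[0]),np.array(r[1]),r[2])
im,K,W=D1["carrier"]; o=cv2.resize(im[100:330,150:440],None,fx=2.7,fy=2.5)[:,:,::-1].copy()
t=np.linspace(0,2*np.pi,60); circ=np.c_[np.cos(t),np.sin(t)]; sq=np.array([[1,1],[1,-1],[-1,-1],[-1,1]])
for n,q in {"dessert":sq*.038,"salad":sq*[.051,.033],"sauce":circ*.030,"soup":circ*.044}.items():
    X=INS[n]+q[:,:1]*ux+q[:,1:]*uy; print(n,INS[n])
    uv=(proj(np.c_[X,np.full(len(X),.046)],K,W)-[150,100]+.5)*[2.7,2.5]; cv2.polylines(o,[uv.astype(int)],True,(0,0,255),1)
cv2.imwrite("pics/ov.png",o)
E
```

```text
dessert [ 0.6801 -0.0648] [0.0784 0.0804] 63.36859893798828
soup [ 0.5583 -0.0823] [0.086  0.0849] 29.988462448120117
salad [0.4485 0.0584] [0.1029 0.0955] 50.94249725341797
sauce [0.5846 0.0507] [0.0585 0.0648] 52.42258834838867
dessert [0.5581 0.3438]
salad [0.5444 0.23  ]
sauce [0.4602 0.3556]
soup [0.4465 0.2418]
```

View pics/ov.png

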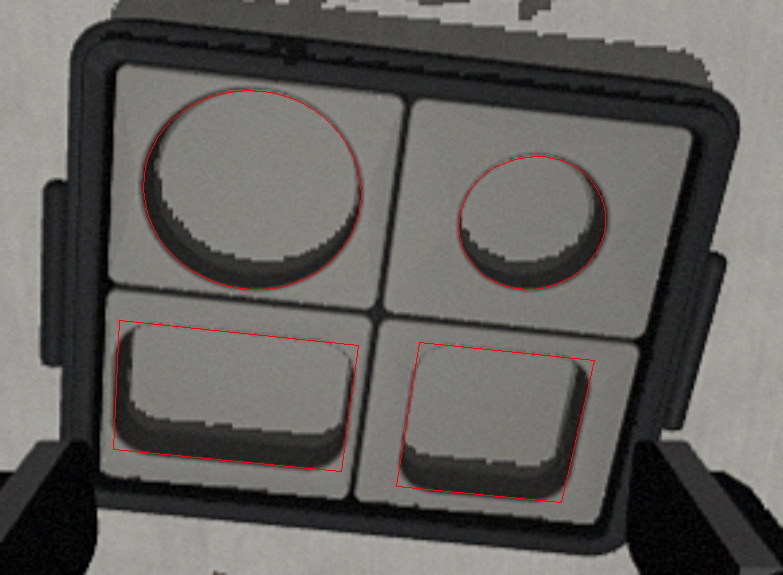

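The predicted recess outlines sit right on the real edges, so the carrier is good to about 1 mm. Next is a pick-and-place routine with force checks, starting with the light sauce pot.

```bash
cat > pp.py <<'E'
from h import *
from geo import *
LID={"dessert":.048,"soup":.056,"salad":.044,"sauce":.040}
POS={"dessert":(.6823,-.0675),"soup":(.5584,-.0823),"salad":(.4593,.0475),"sauce":(.5850,.0490)}
YAW={"dessert":(-25.3,-6.85),"salad":(-38.5,-6.85),"soup":(90,90),"sauce":(90,90)}
def best(p,a,b,q):
    opts=[]
    for k in (0,np.pi):
        j=bot.inverse_kinematics([*p,.2],down(a+k)); j2=bot.inverse_kinematics([*q,.2],down(b+k))
        if j is not None and j2 is not None: opts.append((max(abs(j[6]),abs(j2[6])),k))
    return min(opts)[1]
def pick(n):
    p=POS[n]; a,b=np.deg2rad(YAW[n]); k=best(p,a,b,INS[n]); zg=LID[n]+.003
    bot.move_gripper(.06,60)
    bot.move_pose([*p,.16],down(a+k)); f0=np.array(bot.read_ft_force())
    bot.move_straight([*p,zg+.03],velocity=.2); bot.move_straight([*p,zg],velocity=.06); f1=np.array(bot.read_ft_force())
    bot.move_gripper(.0,60); z=bot.read_tool_pos()[2]
    bot.move_straight([*p,.20],velocity=.12); bot.pause(.2)
    print(n,"k",k,"zg",z,"touch",f1-f0,"width",bot.read_width(),"load",np.array(bot.read_ft_force())-f0,"t",bot.read_time_s())
    return down(b+k),z
def place(n,q,z,v=.3):
    g=INS[n]
    bot.move_straight([*g,.20],q,velocity=v); bot.pause(.2); f0=np.array(bot.read_ft_force()); zt=z+.022
    bot.move_straight([*g,zt+.03],velocity=.15)
    for h in np.arange(.025,-.0011,-.0025):
        bot.move_straight([*g,zt+h],velocity=.04); f=np.array(bot.read_ft_force())-f0
        if np.linalg.norm(f)>5: print("contact at h",h,f); break
    print(" h",h,"f",f,"tcp err",bot.read_tool_pos()-np.array([*g,zt]))
    return h
def release(n):
    bot.move_gripper(.05); x,y,z=bot.read_tool_pos(); bot.move_straight([x,y,.16],velocity=.2); print(" released",bot.read_width(),bot.read_time_s())
E
python3 - <<'E'
from pp import *
q,z=pick("sauce")
if bot.read_width()>.008:
    h=place("sauce",q,z)
    if h<.004: release("sauce")
E
```

```text
sauce k 0 zg 0.04343734914401795 touch [ 0.1674 -0.0246  1.5835] width 0.023297685557971445 load [-0.135   0.1449 -0.0105] t 12.9167
 h 1.3877787807814457e-17 f [1.8048 0.849  1.8866] tcp err [0.0001 0.0002 0.0001]
 released 0.05029784946973993 18.9917
```

```bash
python3 - <<'E'
from h import *
bot.move_pose([.45,.285,.27],down(np.pi/2)); bot.pause(.2)
im,K,W=snap("wrist"); cv2.imwrite("pics/chk1.png",im[:,:,::-1]); print(bot.read_time_s())
E
```

```text
19.825
```

View pics/chk1.png

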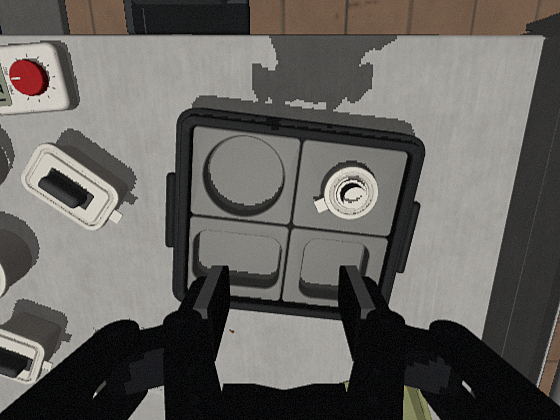

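The sauce pot sits in the small recess at about (350,192) and looks level. Next are the salad dish, then the dessert dish and the soup cup, each stopping on any anomaly.

```bash
python3 - <<'E'
from pp import *
for n in ("salad","dessert","soup"):
    q,z=pick(n)
    if bot.read_width()<.008: print("missed"); break
    h=place(n,q,z)
    if h>.004: print("stopped high"); break
    release(n)
else:
    bot.move_pose([.45,.285,.27],down(np.pi/2)); bot.pause(.2)
im,K,W=snap("wrist"); cv2.imwrite("pics/chk2.png",im[:,:,::-1]); cv2.imwrite("pics/top2.png",snap("top")[0][:,:,::-1])
for n in INS: print(n,proj([*INS[n],LID[n]+.022],K,W),proj([*INS[n],LID[n]+.044],K,W))
E
```

```text
salad k 0 zg 0.047251290190996255 touch [ 0.7744  0.4048 -1.0342] width 0.012782086940030498 load [ 0.0026  0.4982 -3.1367] t 24.9083
 h 1.3877787807814457e-17 f [ 0.9907 -1.2006  1.7108] tcp err [0.0003 0.0001 0.0001]
 released 0.04973036790609638 30.575
dessert k 0 zg 0.05130832246024791 touch [-0.1522 -0.3446  0.3753] width 0.012880989386795851 load [ 0.5746  0.242  -2.1411] t 35.35
 h 1.3877787807814457e-17 f [ 1.9069 -0.4805  2.425 ] tcp err [0.0002 0.0001 0.0001]
 released 0.049938129641449815 41.725
soup k 3.141592653589793 zg 0.05935611605082755 touch [1.1596 1.5213 2.4737] width 0.02277395348481241 load [-0.3224  0.1247 -1.1314] t 46.6667
 h 1.3877787807814457e-17 f [ 1.0974 -0.4525  4.4149] tcp err [ 0.0002 -0.0001  0.    ]
 released 0.04982502155654352 52.5917
dessert [[335.8031 278.8462]] [[338.8243 288.8869]]
salad [[234.4805 266.2985]] [[231.6318 275.6203]]
sauce [[350.0165 192.4076]] [[354.1101 197.7693]]
soup [[240.2167 183.1253]] [[237.3779 188.2037]]
```

View pics/chk2.png

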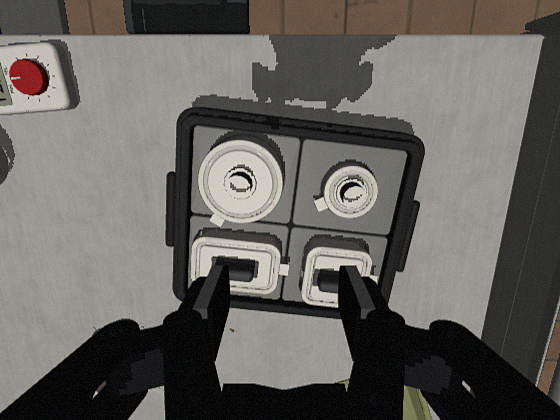

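All four dishes sit in their own recesses: soup lid (241,181) against a predicted (240,183), sauce (350,192) against (350,192). One more view without the fingers in front, plus the top and side cameras, will check level, height and the open dishes.

```bash
python3 - <<'E'
from pp import *
bot.move_pose([.53,.285,.30],down(np.pi/2)); bot.pause(.3)
im,K,W=snap("wrist"); o=im[:,:,::-1].copy()
t=np.linspace(0,2*np.pi,60); circ=np.c_[np.cos(t),np.sin(t)]; sq=np.array([[1,1],[1,-1],[-1,-1],[-1,1]])
for n,q in {"dessert":sq*.037,"salad":sq*[.05,.032],"sauce":circ*.029,"soup":circ*.043}.items():
    X=INS[n]+q[:,:1]*ux+q[:,1:]*uy; cv2.polylines(o,[proj(np.c_[X,np.full(len(X),LID[n]+.022)],K,W).round().astype(int)],True,(0,0,255),1)
c=cv2.resize(o[0:230,150:440],(580,460)) 
s=snap("side")[0][130:270,150:350,::-1]; cv2.imwrite("pics/fin_side.png",cv2.resize(s,(800,560),interpolation=cv2.INTER_CUBIC))
cv2.imwrite("pics/fin.png",c)
tp=snap("top")[0][:,:,::-1]; t0=cv2.imread("pics/top0.png")
for r,nm in (((240,298,295,333),"osoup"),((148,190,245,284),"odess")):
    a,b,c_,d=r; A=t0[a:b,c_:d].astype(int);B=tp[a:b,c_:d].astype(int)
    tm=cv2.matchTemplate(tp[a-8:b+8,c_-8:d+8],t0[a:b,c_:d],cv2.TM_CCOEFF_NORMED); print(nm,cv2.minMaxLoc(tm)[1],np.array(cv2.minMaxLoc(tm)[3])-8)
print(bot.read_time_s())
E
```

```text
osoup 0.9179437160491943 [0 0]
odess 0.9992985129356384 [0 0]
56.175
```

View pics/fin.png

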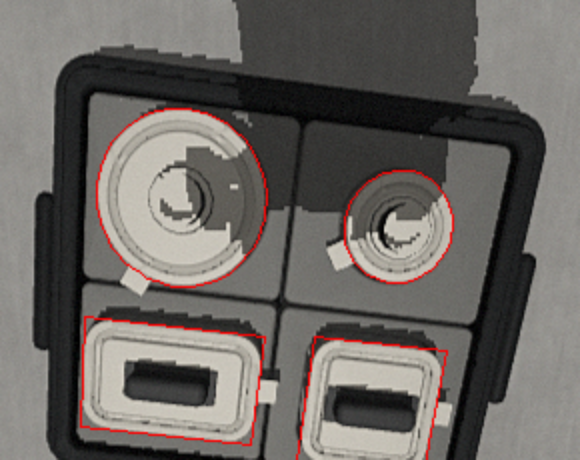

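View pics/fin_side.png

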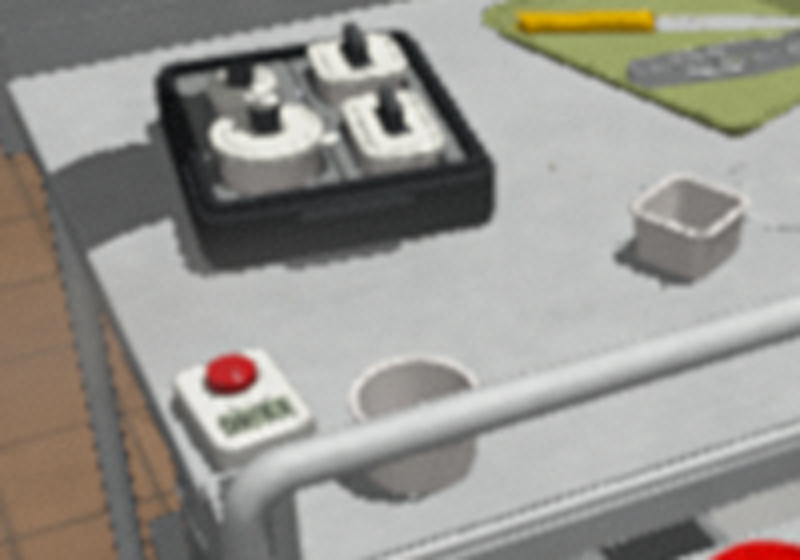

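All four lid rims match the outlines drawn for level seating at the block centres, to within about 1–2 mm. In the side view all the dishes stand upright, and both open dishes show no shift. The robot is clear, so I'm handing in.

```bash
python3 -c "
from station import bot
print(bot.finish_job(), bot.read_time_s())"
```

```text
the job is handed in; nothing more can be done
the job is handed in; nothing more can be done
```

The four lidded dishes are in their own foam recesses. I placed them in the order sauce pot, salad, dessert, soup cup, each held upright by its knob or bar. I handed the job in at about 56 s; no verdict is reported.

**Seating:** each dish was lowered to its computed seated height with 2–4 N at the bottom and no early contact. In the last wrist view, the lid rims lay within about 1–2 mm of the outlines drawn for level seating at the block centres. The bottom edge of the dessert dish was cut off in that crop. In the side view all four look level.

**Open dishes:** neither shows any shift between the first and last top pictures. The soup cup's image match was weaker (0.92, against 0.999 for the dessert dish). I put that down to changed shadows, and it stands upright in the side view.

**Readings that disagreed:**
- The wrist load for the sauce pot read about 0 N after lifting, below its 0.6–1.3 N weight. The soup cup read 1.1 N against 1.8–3.6 N. The finger widths and pictures showed that both were held and placed.
- Lid centres taken from the lid outlines were off where the tabs distorted them, so I used the bar and knob centres, with the sauce pot's also corrected by eye from the picture.

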